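Sweep the stone chips off the sorting board

TASK

With the closed fingertips, sweep the three flat stone chips along the raised sorting board and off its open end into the plain undivided tray; none may end up in the divided fossil box. Only push the chips, never pick them up, and leave the standing tooth and everything else where it is.

Things in the scene. Friction and masses are not known exactly. Their poses are not given: they have to be found in the camera images.
- board: Raised fixed sorting board, white top 45 mm above the table, 240 mm along its y. Origin on the table under the field's middle; x points away from the robot. Its ends at y = +-120 mm are open, without rail. Rails 12 mm high, 8 mm thick run along y at x = +-121 mm; beyond the far one is a ledge (x 125 to 180 mm). Three chips and a tooth lie in four lanes along y (x near -78, -26, 26, 78 mm), one in each.
- tray: Plain undivided empty aluminium tray, fixed at one of the board's open ends (its centre at y = +187 or -187 mm of the board; 2 mm gap). 250 mm along x, 130 mm along y, 36 mm high (rim 9 mm below the board's top), walls and floor 3 mm. Origin at the centre of its underside, axes parallel to the board's.
- fossil_box: Aluminium box of the same outer size at the board's other open end, fixed, divided into compartments with sorted fossils in them; nothing is to go in it. Origin at the centre of its underside.
- chip_a_center (a point): Stone chip, an irregular flat many-sided flake about 34 x 28 mm and 16 mm thick, about 25 g, loose, lying flat on the sorting board; its point is at the centre, half-way up (8 mm above the board's top).
- chip_b_center (a point): Stone chip, an irregular flat many-sided flake about 34 x 28 mm and 16 mm thick, about 25 g, loose, lying flat on the sorting board; its point is at the centre, half-way up (8 mm above the board's top).
- chip_c_center (a point): Stone chip, an irregular flat many-sided flake about 34 x 28 mm and 16 mm thick, about 25 g, loose, lying flat on the sorting board; its point is at the centre, half-way up (8 mm above the board's top).
- tooth: Mosasaur tooth, a beige cone 42 mm high, 22 mm across at its root, standing loose, point up, on the board's field among the chips. Origin at the centre of its underside. It must stay standing where it is.
- acrylic_cube: Clear acrylic cube, 32 mm, with a small fossil inside, standing loose on the board's ledge behind the far rail, about 155 mm along the board's x. Origin at the centre of its underside. Not to be disturbed.
- tube: Glass tube with a cork stopper, 24 mm across, 60 mm high, standing loose on the same ledge about 155 mm along the board's x. Origin at the centre of its underside. Not to be disturbed.
- jaw_tip (a point): Narrow end of the beige mosasaur jaw fragment (about 200 mm long, fixed to a freely turning aluminium turntable 220 mm across, to the left of the board). The jaw's teeth reach 100 mm above the table. Not to be disturbed.
- set_square: Brass set square, a flat triangular frame about 120 x 100 mm, 5 mm thick, loose on the table to the right. Origin at the middle of its underside. Not to be disturbed.
- lamp: Black bakelite lamp base, fixed, 140 mm across, with a stem up to 170 mm high, on the table to the right. Origin at the centre of its underside.
- brush: Brush lying loose on the table to the left, beyond the turntable. Origin on its underside. Not to be disturbed.

How it is judged:
By the outcome, as a careful person would: the job done as asked, in the order asked, and still so for the second after the job is handed in, with the robot touching nothing.
It also fails if it takes over 58 s, if anything falls off the work surface, if the arm or the gripper's body presses on something with over 40 N, if the wrist force passes 120 N, or if a joint passes its speed limit or range.

ROBOT

A 6-joint arm with a two-finger parallel gripper is mounted at the origin on the work surface. World frame = base frame: x ahead of the robot, y to its left, z up, the work surface at z = 0. Lengths are in m, angles in rad, forces in N, time in s.
With the tool pointing down it reaches from about 0.3 to 0.875 m from the base axis. Payload 6.4 kg.
Tool frame: the origin (TCP) lies midway between the tips of the shut fingers; the grasp point (between the pads) lies 19 mm behind it; x points along the fingers, y is the direction in which the jaws open and shut, and the axes are right-handed (so a half turn about x gives the same grasp; the last joint's range is limited). The gripper opens to 85 mm and grips with 20 to 120 N. Pads are 22 mm wide; open, the fingers measure 114 mm over their backs; the gripper's body (76 mm by 85 mm) begins 54 mm behind the grasp point. The pads swing forward as they close: fully open they stand 13 mm farther back than shut.
Start: joints at [-1.548, 0.181, 1.607, -0, 1.354, -0.206], TCP at [0.13, -0.56, 0.197] pointing down, gripper open.
Joint ranges: [-2.99, 2.99], [-0.89, 2.07], [0.3, 2.58], [-1.14, 4.28], [0, 2.63], [-3.12, 3.12]. Speed limits (rad/s): [2.57, 2.57, 3.01, 3.14, 3.14, 3.14].

INTERFACE

Orientations are given as a unit quaternion [w, x, y, z].
In Python, from cell import arm gives the robot as it stands. The module is installed in compiled form; this text tells all that it offers.
- The arm moves only by the shell command python3 -m handwheel 'ROWS' [OPENING]. ROWS is JSON, a list that holds one entry, the list of rows, each a list of 4 numbers: the shift along the tool's x, y, z in cm, then the turn about the tool's x in rad. In form: [[[dx, dy, dz, yaw], ...]]. A call has 1 to 10 rows; each row shifts and turns the commanded pose from where the row before left it, along the tool's axes as they then stand; what a row does not reach is not made up. A row lasts 1/8 s, in which the tool goes at most 62.5 mm and 10.7 degrees, less where a joint would pass 70% of its speed; a pose out of reach is approached as far as the arm can. A call with a gripper value outside its range is refused whole. OPENING is the opening, from 0 (shut) to 1 (fully open), set as the call begins (- or left out, the last holds). The fingers move at their own pace and stop on an object; the grip force is fixed at half the most. Time passes only in rows, so rows that do not move let the fingers close. It gives the time, the measured TCP pose, the force and the opening at its end, in the units of the state.
- arm.observe(): the state, without advancing time (a new reading comes with each control period).
- arm.read_camera(name): name is "scene" or "top"; returns the picture (384x512x3 uint8, blue, green, red); there is no depth.
- arm.camera_params(name): a dict with "vertical_fov" (degrees; the focal length in pixels is half the picture's height over the tangent of half this angle, whatever the lens; pixels are square), "cx", "cy" (the principal point, pixels), "view" (4x4, takes a point from world to camera coordinates). Camera axes: x right, y down, z forward; pixel columns grow to the right and rows downward; lengths in m; the calibration is good to about 2 mm. A picture is of the moment at which its call begins. camera_params takes no time and is no camera call.
- arm.close_job(): hands the job in, once; it reports no verdict.
Trained networks look in the newest picture that a camera, given by its name, has taken for a name from the list of things; names that differ only in an ending like _2 or _b are one class to them, and where a whole thing is asked for, a point or a joint stands for the part that bears it (a point fixed in the world has none). Each returns a list of dicts, best first, with "score" (0 to 1); they miss things now and then, are a little off and sometimes report something else, mostly with a low value. They report only what shows in the picture. A call takes as long as a camera call.
- arm.find_in(target, camera): "rect" ([left, top, right, bottom] in pixels, round what is visible of it).
- arm.tip_of(target, camera): "xy" ([column, row] in pixels: a listed point, or the origin of a listed thing).
The state is a dict: "time_s": time; "q": joint angles; "joint_vel": joint speeds; "joint_torque": joint torques, N m; "tcp_pos": TCP position; "ee_rot": TCP orientation; "force": force on the tool from outside, world axes, zero at the start; "ft_torque": the same for the moment, N m; "width": opening from 0.0 (shut) to 1.0 (fully open).
Only numpy, scipy, OpenCV 4.12 (cv2) and the standard library are available. Lean on these libraries where they do the work, as an engineer would, in place of code of your own. Each camera call takes 0.05 s, during which the arm holds its last target.

## Working session

There is one attempt and no reset: what is moved stays moved. The work goes in short steps, Python scripts to look and compute and a shell command to move; the robot and the scene stay as the last step left them, time stands still between calls to the robot, and variables do not carry over. Pictures are saved under pics/ and viewed, and the job is handed in when it is done.

```bash
mkdir -p pics; ls; python3 - <<'E'
from cell import arm
import cv2
s=arm.observe()
print(s)
for n in("scene","top"):
    cv2.imwrite(f"pics/{n}0.png",arm.read_camera(n)); print(arm.camera_params(n))
E
```

```text
pics
{'time_s': 0.0, 'q': array([-1.54830550e+00,  1.81535587e-01,  1.60796877e+00,  2.61821942e-05,
        1.35376901e+00, -2.06299897e-01]), 'joint_vel': array([ 0.00037093, -0.00145394,  0.00052308, -0.0014111 , -0.00113517,
        0.00039229]), 'joint_torque': array([-3.90144714e-04, -4.44885314e+01, -3.51336443e+01, -2.57871915e-05,
        9.14617383e-03, -3.61332425e-06]), 'tcp_pos': array([ 0.13042278, -0.55942037,  0.19600621]), 'ee_rot': array([ 0.08012053,  0.70254863,  0.08130229, -0.70242157]), 'force': array([-0.00196235,  0.19334745,  0.26992373]), 'ft_torque': array([0.01656808, 0.04464127, 0.00768772]), 'width': 1.0007149969230515}
{'vertical_fov': 49.86429247579122, 'cx': 263.09759649451314, 'cy': 191.62794686550768, 'view': array([[-0.35251945,  0.93576421, -0.00868251,  0.19111128],
       [ 0.57737513,  0.21018736, -0.78896086, -0.25821862],
       [-0.73645638, -0.28313711, -0.61438211,  1.67554373],
       [ 0.        ,  0.        ,  0.        ,  1.        ]])}
{'vertical_fov': 55.28183660859368, 'cx': 253.96651193914235, 'cy': 195.5417409437421, 'view': array([[ 0.0135981 , -0.99990342,  0.00287025,  0.00487638],
       [-0.99717106, -0.01377306, -0.07389308,  0.55911591],
       [ 0.07392548, -0.00185733, -0.99726204,  1.25658575],
       [ 0.        ,  0.        ,  0.        ,  1.        ]])}
```

View pics/top0.png

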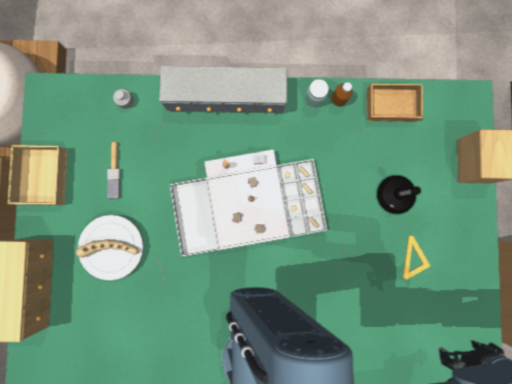

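View pics/scene0.png

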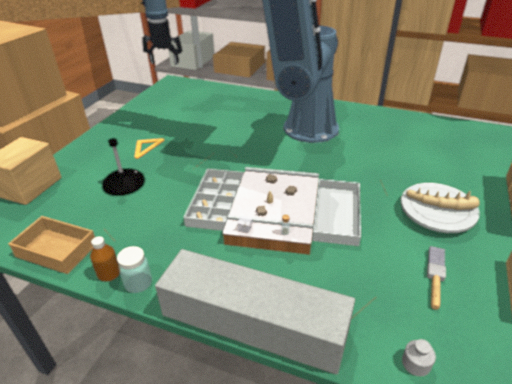

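```bash
cat > h.py <<'E'
import numpy as np, cv2
from cell import arm
def K(n):
    p=arm.camera_params(n); f=192/np.tan(np.radians(p['vertical_fov']/2)); return f,p['cx'],p['cy'],np.array(p['view'])
def ray(n,uv,z):
    f,cx,cy,V=K(n); R,t=V[:3,:3],V[:3,3]
    C=-R.T@t; d=R.T@np.array([(uv[0]-cx)/f,(uv[1]-cy)/f,1]); return C+d*(z-C[2])/d[2]
def proj(n,P):
    f,cx,cy,V=K(n); c=V[:3,:3]@np.asarray(P)+V[:3,3]; return np.array([cx+f*c[0]/c[2],cy+f*c[1]/c[2]])
E
python3 - <<'E'
from h import *
for n in("top","scene"):
    im=arm.read_camera(n)
    x0,y0,w,h=(160,140,175,125) if n=="top" else (180,160,190,95)
    cv2.imwrite(f"pics/{n}1.png",cv2.resize(im[y0:y0+h,x0:x0+w],None,fx=4,fy=4,interpolation=cv2.INTER_CUBIC))
    for t,z in(("board",0),("tray",0),("fossil_box",0),("chip_a_center",.053),("tooth",.045),("acrylic_cube",.045),("tube",.045),("jaw_tip",.05)):
        for r in arm.tip_of(t,n)[:4]: print(n,t,round(r['score'],2),np.round(r['xy'],1),np.round(ray(n,r['xy'],z),4))
print(arm.observe()['time_s'])
E
```

```text
top board 0.69 [246.5 206.3] [0.5221 0.0384 0.    ]
top tray 0.68 [239.1 214.9] [0.4914 0.064  0.    ]
top tray 0.58 [193.6 219.9] [0.4716 0.2239 0.    ]
top fossil_box 0.89 [300.8 197. ] [ 0.5576 -0.1534  0.    ]
top chip_a_center 0.54 [260.5 229.8] [ 0.4411 -0.011   0.053 ]
top tooth 0.49 [249.2 198.9] [0.5455 0.0287 0.045 ]
top acrylic_cube 0.56 [261.2 163.1] [ 0.6694 -0.0108  0.045 ]
top acrylic_cube 0.37 [237.2 217.7] [0.4808 0.0686 0.045 ]
top acrylic_cube 0.33 [116.  169.6] [0.6399 0.4872 0.045 ]
top acrylic_cube 0.3 [248.3 198.6] [0.5465 0.0318 0.045 ]
top jaw_tip 0.55 [132.5 248.7] [0.3719 0.4188 0.05  ]
scene board 0.84 [276.4 205.1] [0.5086 0.0318 0.    ]
scene tray 0.93 [336.3 211.7] [ 0.4756  0.2144 -0.    ]
scene fossil_box 0.72 [218.6 200.9] [ 0.5518 -0.1473  0.    ]
scene chip_a_center 0.49 [273.8 177. ] [ 0.4393 -0.0017  0.053 ]
scene tooth 0.59 [264.7 200.8] [0.5528 0.0096 0.045 ]
scene acrylic_cube 0.59 [245.1 228.9] [0.6866 0.0017 0.045 ]
scene tube 0.43 [286.1 233.1] [0.6635 0.1132 0.045 ]
scene jaw_tip 0.8 [408.8 189.6] [0.3562 0.4081 0.05  ]
scene jaw_tip 0.75 [432.1 278.7] [0.6981 0.4927 0.05  ]
1.0
```

```bash
sleep 1
```

```text
(no output)
```

View pics/top1.png

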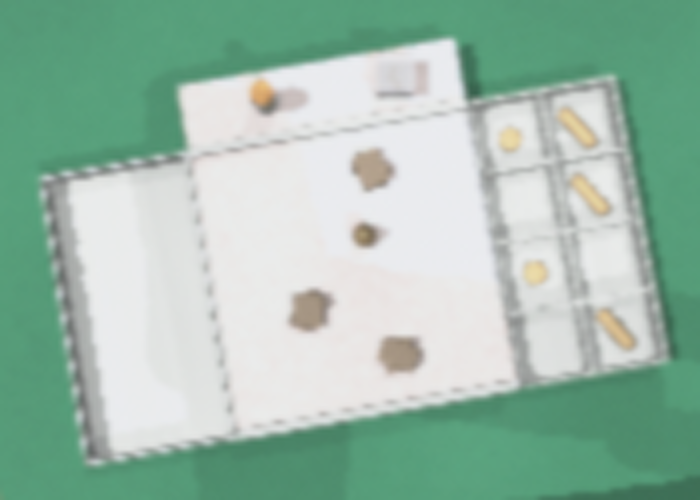

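View pics/scene1.png

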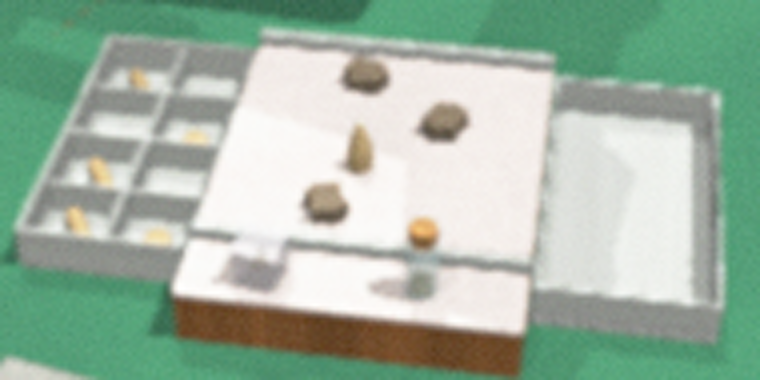

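```bash
cat > fit.py <<'E'
from h import *
from scipy.optimize import least_squares
c=lambda u,v,n:((u+.5)/4-.5+(160 if n=='top' else 180),(v+.5)/4-.5+(140 if n=='top' else 160))
pts=[('top',(.125,.252,.036),(42,178)),('top',(-.125,.252,.036),(88,463)),('top',(.125,-.252,.036),(617,77)),('top',(-.125,-.252,.036),(668,360)),('top',(.18,.12,.045),(180,86)),('top',(.18,-.12,.045),(455,40)),
('scene',(-.125,.252,.036),(720,92)),('scene',(.125,.252,.036),(722,313)),('scene',(-.125,-.252,.036),(108,37)),('scene',(.125,-.252,.036),(18,233)),('scene',(.18,.12,.045),(528,328)),('scene',(.18,-.12,.045),(175,298))]
def W(p,l):
    a=p[2];return np.array([p[0]+np.cos(a)*l[0]-np.sin(a)*l[1],p[1]+np.sin(a)*l[0]+np.cos(a)*l[1],l[2]])
def L(p,w):
    a=p[2];d=np.array(w[:2])-p[:2];return np.array([np.cos(a)*d[0]+np.sin(a)*d[1],-np.sin(a)*d[0]+np.cos(a)*d[1]])
def res(p,sel): return np.concatenate([proj(n,W(p,l))-c(*uv,n) for n,l,uv in pts if n in sel])
if __name__=='__main__':
  for sel in(('top',),('scene',),('top','scene')):
    r=least_squares(res,[.51,.034,-.15],args=(sel,)); print(sel,np.round(r.x,4)); print(np.round(r.fun.reshape(-1,2),1).tolist())
  p=r.x
  # chips: silhouette centres in crop
  for n,P in(('top',dict(A=(373,169),B=(310,311),C=(401,354),tooth=(366,235),cube=(397,77))),('scene',dict(A=(327,203),B=(444,122),C=(366,75)))):
    for k,uv in P.items():
        w=ray(n,c(*uv,n),.053); print(n,k,np.round(w,4),np.round(L(p,w)*1000,1))
  w=ray('top',c(364,232,'top'),.045+.04);print('toothtip',np.round(L(p,w)*1000,1))
  w=ray('scene',c(360,128,'scene'),.045+.042);print('toothtip',np.round(L(p,w)*1000,1))
E
python3 fit.py
```

```text
('top',) [0.5189 0.0319 0.1877]
[[-0.2, -0.4], [-0.2, 0.4], [-0.3, -0.1], [0.4, 0.4], [0.2, 0.1], [0.1, -0.3]]
('scene',) [0.524  0.0353 0.1956]
[[-0.2, -0.0], [0.9, -1.2], [0.3, 0.1], [-0.6, -0.1], [-0.3, 1.6], [-0.1, -0.7]]
('top', 'scene') [0.5208 0.0336 0.191 ]
[[-0.7, -0.7], [-0.5, 0.1], [-1.0, -0.9], [0.0, -0.4], [-0.5, -0.4], [-0.6, -1.0], [-0.3, -0.5], [0.3, -1.8], [0.5, -0.7], [-0.6, -1.2], [-1.0, 0.7], [-0.4, -1.7]]
top A [0.6032 0.0169 0.053 ] [ 77.7 -32. ]
top B [0.4818 0.0685 0.053 ] [-31.6  41.7]
top C [ 0.4467 -0.0088  0.053 ] [-80.8 -27.5]
top tooth [0.5468 0.0221 0.053 ] [ 23.4 -16.2]
top cube [ 0.6826 -0.0025  0.053 ] [152.  -66.1]
scene A [0.6062 0.0193 0.053 ] [ 81.2 -30.2]
scene B [0.4863 0.0696 0.053 ] [-27.   41.9]
scene C [ 0.4492 -0.0072  0.053 ] [-78.  -26.4]
toothtip [ 24.  -14.8]
toothtip [ 33.6 -13.7]
```

```bash
cat > go.py <<'E'
from fit import *
import sys
from scipy.spatial.transform import Rotation
P=(.5203,.0333,.190)
def plan(lx,ly,z):
    s=arm.observe(); q=s['ee_rot']; R=Rotation.from_quat([q[1],q[2],q[3],q[0]]).as_matrix()
    w=W(P,(lx/1000,ly/1000,z)); 
    print('t',s['time_s'],'local now',np.round(L(P,s['tcp_pos'])*1000,1),'z',round(s['tcp_pos'][2],4),'target',np.round(w,3))
    print('tool shift cm',np.round(R.T@(w-s['tcp_pos'])*100,2),'tool y in world',np.round(R[:,1],3),'tool z',np.round(R[:,2],3),'x',np.round(R[:,0],3))
    zb=W(P,(0,1,0))-W(P,(0,0,0)); a=np.arctan2(R.T[1]@zb,R.T[2]@zb)
    print('tool-z to board y: turn about tool x',round(-a,4),' or',round((-a+np.pi+np.pi)%(2*np.pi)-np.pi,4), 'q6',round(s['q'][5],3),'F',np.round(s['force'],1),'w',round(s['width'],2))
if __name__=='__main__': plan(*map(float,sys.argv[1:4]))
E
python3 go.py -79 -70 .15
```

```text
t 1.0 local now [-494.9 -509. ] z 0.1969 target [ 0.456 -0.05   0.15 ]
tool shift cm [  4.69 -42.26 -43.26] tool y in world [ 0.227 -0.974 -0.   ] tool z [-0.974 -0.227  0.   ] x [-0. -0. -1.]
tool-z to board y: turn about tool x 1.6096  or -1.532 q6 -0.206 F [ 0.5 -0.  -0.2] w 1.0
```

```bash
python3 -m handwheel '[[[0,-4,-4.1,0],[0,-4.2,-4.3,0],[0,-4.2,-4.3,0],[0,-4.2,-4.3,0],[0,-4.2,-4.3,0],[0,-4.2,-4.3,0],[0,-4.2,-4.3,0],[0,-4.2,-4.3,0],[0,-4.2,-4.3,0],[0,-4.2,-4.3,0]]]' 0 && python3 -m handwheel '[[[0,0,0,-0.17],[0,0,0,-0.17],[0,0,0,-0.17],[0,0,0,-0.17],[0,0,0,-0.17],[0,0,0,-0.17],[0,0,0,-0.17],[0,0,0,-0.17],[0,0,0,-0.17],[0,0,0,0]]]'; python3 go.py -79 -70 .10
```

```text
time_s: 2.25
tcp_pos: [0.4535, -0.0541, 0.1974]
ee_rot: [0.081, 0.703, 0.08, -0.702]
force: [0.6, -1.7, 0.1]
width: -0.002
time_s: 3.5
tcp_pos: [0.4525, -0.0558, 0.197]
ee_rot: [0.544, 0.451, 0.544, -0.451]
force: [0.4, -0.6, 0.4]
width: -0.002
t 3.5 local now [-83.5 -74.7] z 0.197 target [ 0.456 -0.05   0.1  ]
tool shift cm [ 9.7   0.44 -0.47] tool y in world [0.983 0.185 0.   ] tool z [ 0.185 -0.983  0.   ] x [ 0. -0. -1.]
tool-z to board y: turn about tool x 3.138  or -0.0036 q6 -0.571 F [ 0.4 -0.6  0.4] w -0.0
```

```bash
python3 -m handwheel '[[[3,0.4,0.2,0],[4,0,0,0],[3,0,0,0],[0,0,0,0],[0,0,0,0]]]'; python3 - <<'E'
from h import *
for n in("top","scene"):
    im=arm.read_camera(n)
    x0,y0,w,h=(160,140,175,125) if n=="top" else (180,110,190,145)
    cv2.imwrite(f"pics/{n}2.png",cv2.resize(im[y0:y0+h,x0:x0+w],None,fx=4,fy=4,interpolation=cv2.INTER_CUBIC))
E
python3 go.py -79 -68 .051
```

```text
time_s: 4.12
tcp_pos: [0.4576, -0.0574, 0.0981]
ee_rot: [0.545, 0.451, 0.544, -0.451]
force: [0.2, -0.4, -0.0]
width: 0.005
t 4.225 local now [-78.2 -77.5] z 0.0986 target [ 0.456 -0.048  0.051]
tool shift cm [ 4.76 -0.09 -0.96] tool y in world [0.983 0.186 0.003] tool z [ 0.186 -0.983  0.002] x [ 0.003 -0.001 -1.   ]
tool-z to board y: turn about tool x 3.1387  or -0.0029 q6 -0.57 F [-1.2 -0.1  0.7] w -0.0
```

View pics/scene2.png

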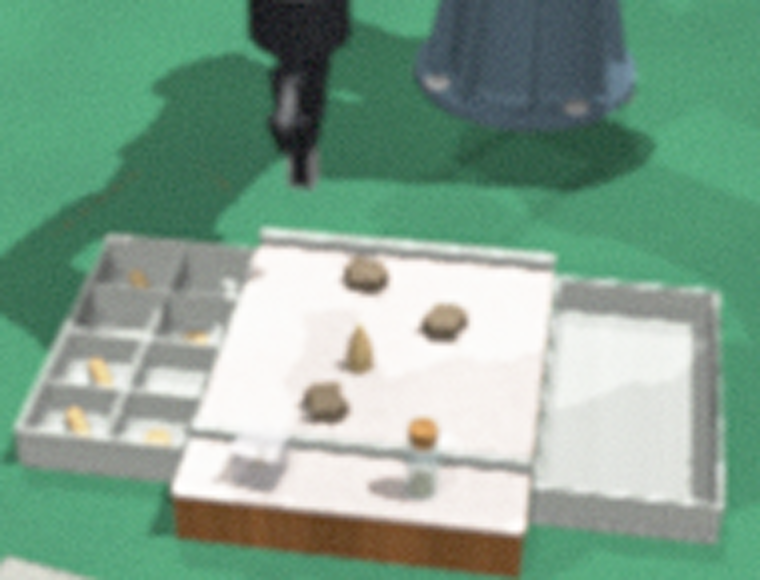

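View pics/top2.png

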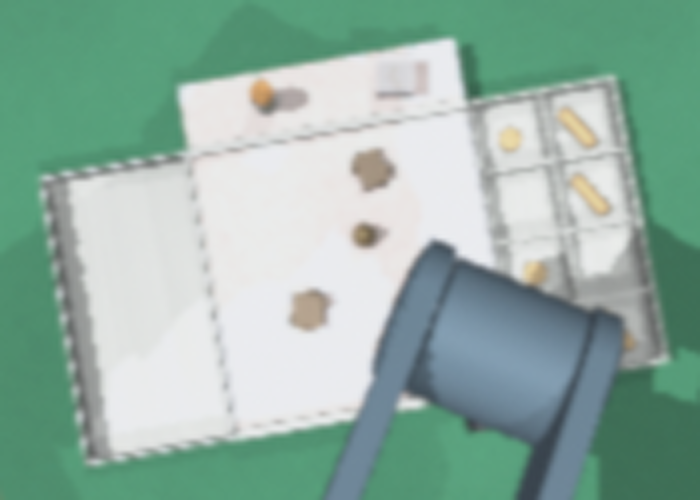

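```bash
python3 - <<'E'
from h import *
p=proj('scene',arm.observe()['tcp_pos']);print((p-[180,110])*4)
E
python3 -m handwheel '[[[1.6,0,0,0],[1.6,0,0,0],[1.5,0,0,0],[0,0,0,0],[0,0,0,0]]]'; python3 go.py -79 -60 .051
```

```text
[300.32370463 219.76339075]
time_s: 4.85
tcp_pos: [0.4568, -0.0571, 0.0498]
ee_rot: [0.545, 0.451, 0.545, -0.451]
force: [0.2, 0.4, 0.4]
width: -0.002
t 4.85 local now [-79.4 -76.8] z 0.0498 target [ 0.454 -0.041  0.051]
tool shift cm [-0.12  0.04 -1.68] tool y in world [ 0.982  0.187 -0.   ] tool z [ 0.187 -0.982 -0.   ] x [-0.  0. -1.]
tool-z to board y: turn about tool x 3.1395  or -0.002 q6 -0.571 F [0.2 0.4 0.4] w -0.0
```

```bash
python3 - <<'E'
from h import *
for n in("top","scene"):
    im=arm.read_camera(n)
    x0,y0,w,h=(160,140,175,125) if n=="top" else (180,110,190,145)
    im=cv2.resize(im[y0:y0+h,x0:x0+w],None,fx=4,fy=4,interpolation=cv2.INTER_CUBIC)
    cv2.imwrite(f"pics/{n}3.png",im)
s=arm.observe();p=proj('scene',s['tcp_pos']);print(s['tcp_pos'],(p-[180,110])*4,p)
E
```

```text
[ 0.45727034 -0.05724544  0.05033219] [302.33164731 269.18526398] [255.58291183 177.296316  ]
```

View pics/scene3.png

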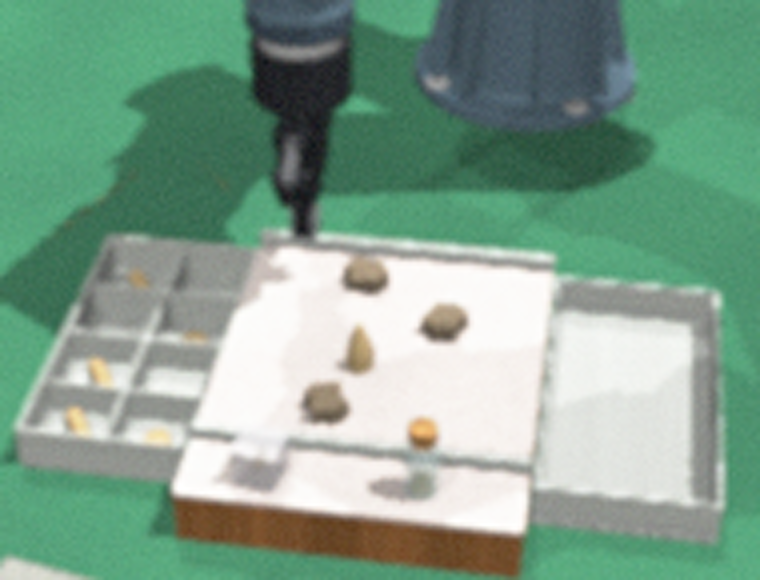

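```bash
python3 - <<'E'
from h import *
for n in("top","scene"):
    print(n,proj(n,[.1304,-.5594,.196]),proj(n,[.1304,-.5594,.196+.032]))
a=cv2.imread('pics/top0.png')[284:384,412:512];b=cv2.imread('pics/scene0.png')[0:100,110:210]
cv2.imwrite('pics/st.png',np.hstack([cv2.resize(i,None,fx=4,fy=4,interpolation=cv2.INTER_CUBIC) for i in(a,b)]))
E
```

```text
top [447.76541138 339.99738212] [453.74514539 343.59681705]
scene [166.05838768  75.40728522] [164.79255674  67.45119688]
```

View pics/st.png

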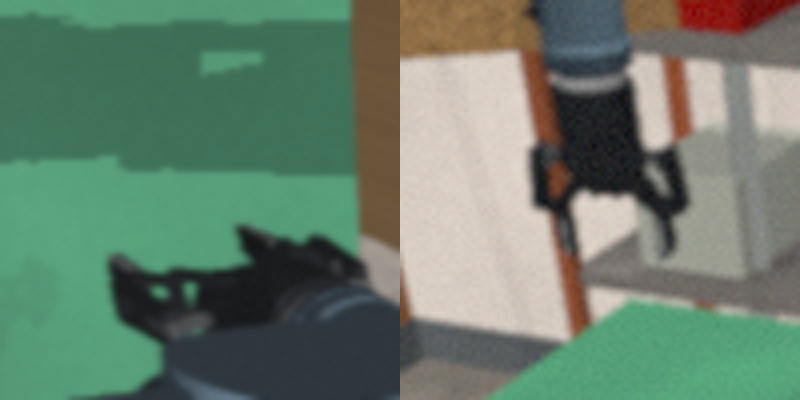

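View pics/top3.png

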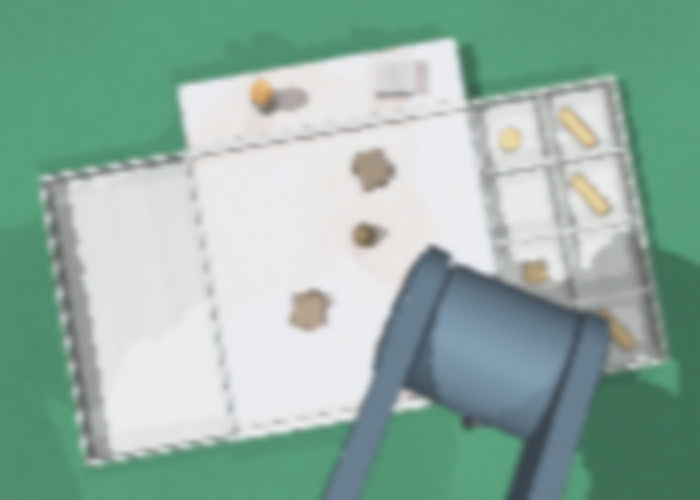

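```bash
python3 - <<'E'
from h import *
from scipy.optimize import least_squares
for a,b in (((441.5,349.5),(152.2,63)),((473,342),(177,63)),((457.5,345.7),(164.7,63))):
    r=least_squares(lambda P:np.r_[proj('top',P)-a,proj('scene',P)-b],[.13,-.56,.2]);print(np.round(r.x,4),np.round(r.fun,2))
E
```

```text
[ 0.1308 -0.5477  0.2365] [ 9.76 -5.1  14.83  2.71]
[ 0.1292 -0.5698  0.2556] [-10.01   5.36 -15.52  -2.99]
[ 0.1299 -0.5592  0.2458] [-0.33  0.18 -0.51 -0.1 ]
```

```bash
python3 - <<'E'
from fit import *
f=lambda p:np.concatenate([proj(n,W(p,l)+np.array([0,0,p[3]]))-c(*uv,n) for n,l,uv in pts])
r=least_squares(f,[.52,.03,.19,0]);print(np.round(r.x,4),np.round(r.fun.reshape(-1,2),1).tolist())
s=arm.observe();x,y,z=s['tcp_pos']
for dz in(0,.03,.033,.036): print(dz,(proj('scene',[x,y,z+dz])-[180,110])*4)
E
```

```text
[ 0.5192  0.033   0.1913 -0.0047] [[-0.3, -0.1], [-0.0, 0.5], [-1.1, -0.2], [-0.1, -0.0], [-0.1, 0.3], [-0.5, -0.3], [-0.6, 0.4], [-0.0, -1.0], [0.7, 0.2], [-0.3, -0.4], [-1.1, 1.5], [-0.3, -0.9]]
0 [302.33164731 269.18526398]
0.03 [301.5777214  238.42668446]
0.033 [301.50115642 235.3029955 ]
0.036 [301.42437465 232.17046224]
```

```bash
python3 -m handwheel '[[[0.5,0,0,0],[0.5,0,0,0],[0.5,0,0,0],[0.5,0,0,0],[0,0,0,0],[0,0,0,0]]]'; python3 - <<'E'
from h import *
for n in("scene",):
    im=arm.read_camera(n)
    x0,y0,w,h=(180,110,190,145)
    im=cv2.resize(im[y0:y0+h,x0:x0+w],None,fx=4,fy=4,interpolation=cv2.INTER_CUBIC)
    cv2.imwrite(f"pics/{n}4.png",im)
s=arm.observe();print(s['tcp_pos'],s['force'])
E
```

```text
time_s: 5.7
tcp_pos: [0.4568, -0.0571, 0.0299]
ee_rot: [0.545, 0.451, 0.545, -0.451]
force: [0.5, -0.2, 0.1]
width: -0.0
[ 0.456934   -0.05710492  0.03001977] [-0.40799516  0.25265477  0.51684183]
```

View pics/scene4.png

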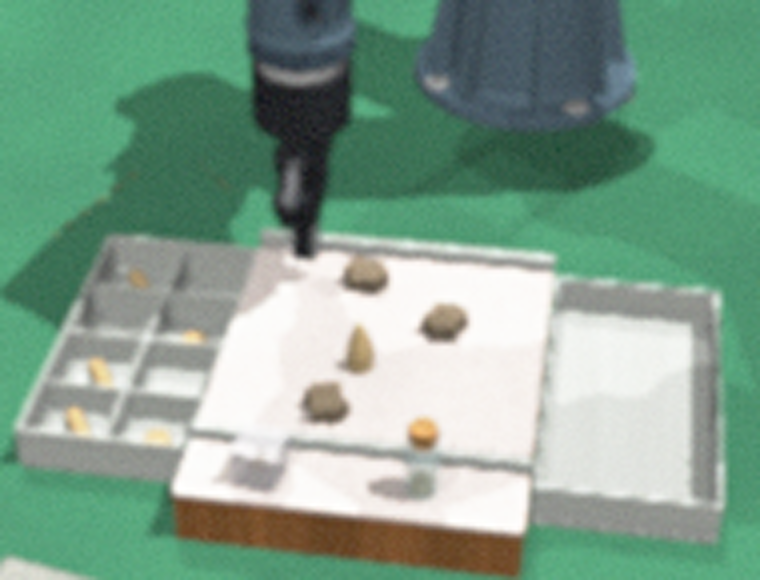

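```bash
python3 -m handwheel '[[[0.4,0,0,0],[0.4,0,0,0],[0,0,0,0]]]' |egrep 'tcp|force'; python3 -m handwheel '[[[0.2,0,0,0],[0,0,0,0]]]' |egrep 'tcp|force';
```

```text
tcp_pos: [0.4564, -0.0569, 0.0214]
force: [-0.3, 0.5, 0.0]
tcp_pos: [0.4567, -0.057, 0.0198]
force: [0.4, -0.4, -0.6]
```

```bash
python3 - <<'E'
from h import *
for n in("scene",):
    im=arm.read_camera(n)
    x0,y0,w,h=(225,140,75,60)
    im=cv2.resize(im[y0:y0+h,x0:x0+w],None,fx=8,fy=8,interpolation=cv2.INTER_CUBIC)
    cv2.imwrite(f"pics/{n}5.png",im)
s=arm.observe();x,y,z=s['tcp_pos']
for dz in(.025,.03,.035,.04): print(z+dz,(proj('scene',[x,y,z+dz])-[225,140])*8)
E
```

```text
0.04485854275514926 [245.81725665 308.7825564 ]
0.049858542755149254 [245.57223892 298.70132266]
0.05485854275514926 [245.32608218 288.57322426]
0.059858542755149256 [245.07877847 278.39793367]
```

View pics/scene5.png

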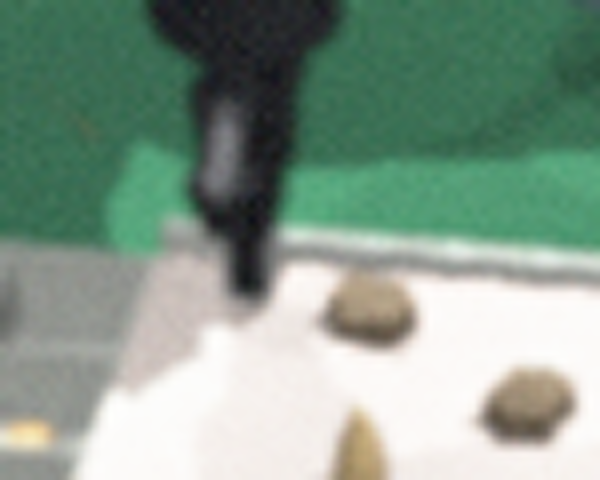

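```bash
for i in 1; do python3 -m handwheel '[[[0.2,0,0,0],[0,0,0,0]]]' |egrep 'tcp|force'; python3 -m handwheel '[[[0.2,0,0,0],[0,0,0,0]]]' |egrep 'tcp|force'; done
```

```text
tcp_pos: [0.4566, -0.057, 0.0177]
force: [-0.2, -0.4, 0.4]
tcp_pos: [0.4566, -0.057, 0.0157]
force: [-0.1, 0.3, 0.5]
```

```bash
python3 -m handwheel '[[[0.2,0,0,0],[0,0,0,0]]]' |egrep 'tcp|force'; python3 - <<'E'
from h import *
for n in("scene",):
    im=arm.read_camera(n)
    x0,y0,w,h=(225,140,75,60)
    im=cv2.resize(im[y0:y0+h,x0:x0+w],None,fx=8,fy=8,interpolation=cv2.INTER_CUBIC)
    cv2.imwrite(f"pics/{n}6.png",im)
E
```

```text
tcp_pos: [0.4566, -0.057, 0.0137]
force: [0.3, -0.2, 0.1]
```

View pics/scene6.png

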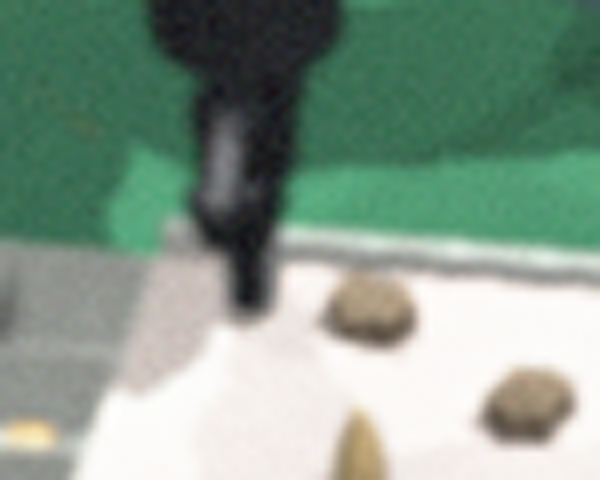

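```bash
python3 -m handwheel '[[[0.2,0,0,0],[0,0,-0.5,0],[0,0,-1,0],[0,0,-1,0],[0,0,-1,0],[0,0,-1,0],[0,0,-1,0],[0,0,-1,0]]]' |egrep 'tcp|force'; cat > look.py <<'E'
from h import *
import sys
from go import L,P
k=sys.argv[1]
x0,y0,w,h=(180,110,190,145)
im=arm.read_camera('scene');im=cv2.resize(im[y0:y0+h,x0:x0+w],None,fx=4,fy=4,interpolation=cv2.INTER_CUBIC)
cv2.imwrite(f"pics/{k}.png",im)
if len(sys.argv)>2:
    im=arm.read_camera('top');x0,y0,w,h=(160,140,175,125)
    cv2.imwrite(f"pics/{k}t.png",cv2.resize(im[y0:y0+h,x0:x0+w],None,fx=4,fy=4,interpolation=cv2.INTER_CUBIC))
s=arm.observe();print(s['time_s'],np.round(L(P,s['tcp_pos'])*1000,1),s['tcp_pos'],s['force'])
E
python3 look.py s7
```

```text
tcp_pos: [0.4445, 0.0075, 0.0119]
force: [0.2, 0.3, -0.1]
8.275 [-79.7 -10. ] [0.44394373 0.00841477 0.0117382 ] [0.39531016 2.45279619 0.44135087]
```

View pics/s7.png

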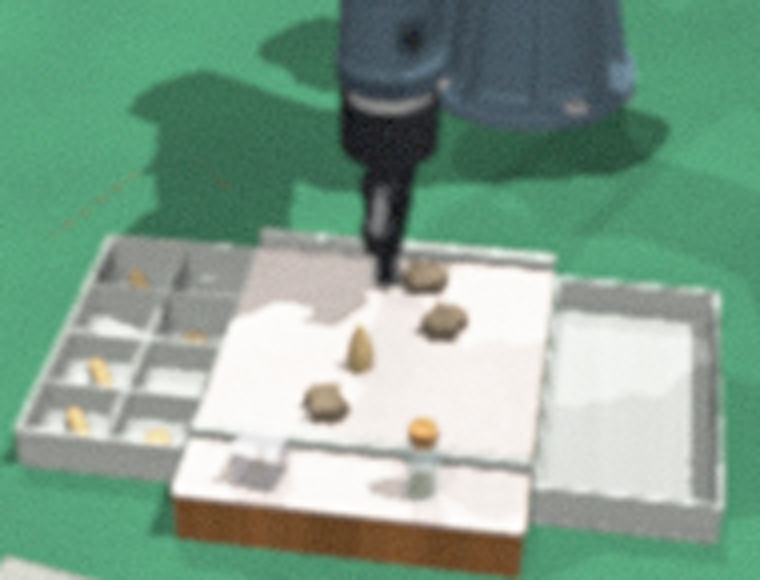

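```bash
python3 -m handwheel '[[[0,0,-1,0],[0,0,-1,0],[0,0,-1,0],[0,0,-1,0],[0,0,-1,0],[0,0,-1,0]]]' |egrep 'tcp|force'; 
python3 look.py s8
```

```text
tcp_pos: [0.4333, 0.0664, 0.0119]
force: [0.2, -0.3, -0.7]
9.075 [-79.5  49.9] [0.43279524 0.06727782 0.01178559] [-1.34319599  0.51820311  0.69949153]
```

View pics/s8.png

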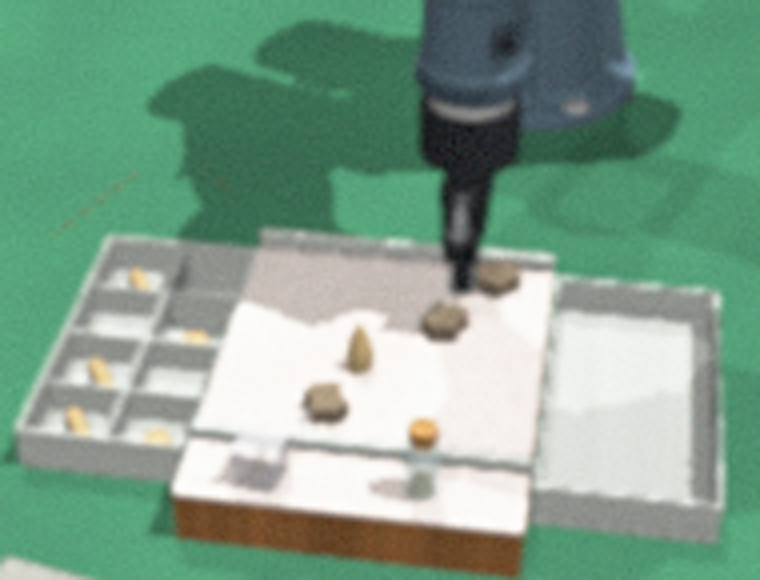

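```bash
python3 -m handwheel '[[[0,0,1,0],[0,-1.1,0,0],[0,0,-1,0],[0,0,-1,0],[0,0,-1,0],[0,0,-1,0]]]' |egrep 'tcp|force'; 
python3 look.py s9
```

```text
tcp_pos: [0.4169, 0.0941, 0.0119]
force: [0.1, -1.1, -0.4]
9.875 [-90.3  80. ] [0.41649449 0.09484989 0.01184063] [-1.08341788  0.06534894  0.04059438]
```

View pics/s9.png

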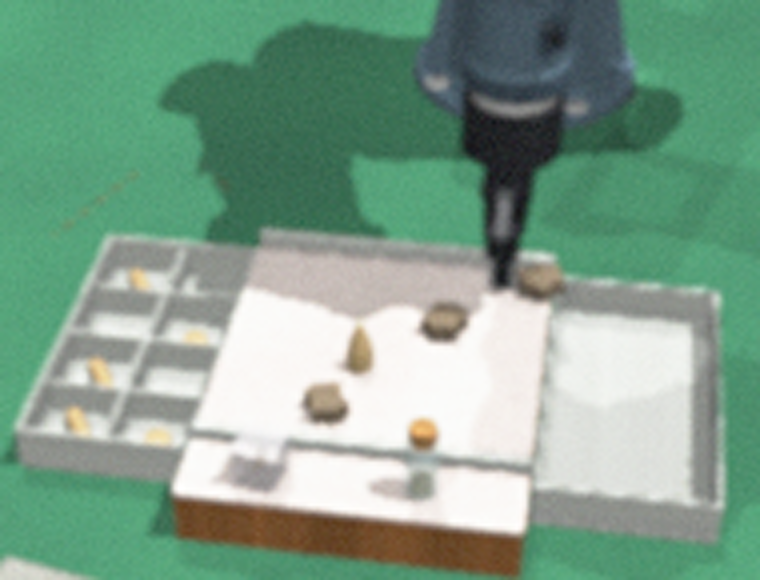

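```bash
python3 -m handwheel '[[[0,0,-1,0],[0,0,-1,0],[0,0,-1,0],[0,0,-1,0],[0,0,-1,0],[0,0,0,0]]]' |egrep 'tcp|force'; 
python3 look.py s10
```

```text
tcp_pos: [0.4074, 0.1429, 0.0118]
force: [0.2, -0.5, -0.3]
10.675 [-90.1 128.6] [0.40752487 0.14256745 0.01185288] [ 0.2630838  -0.59035667 -0.2608039 ]
```

View pics/s10.png

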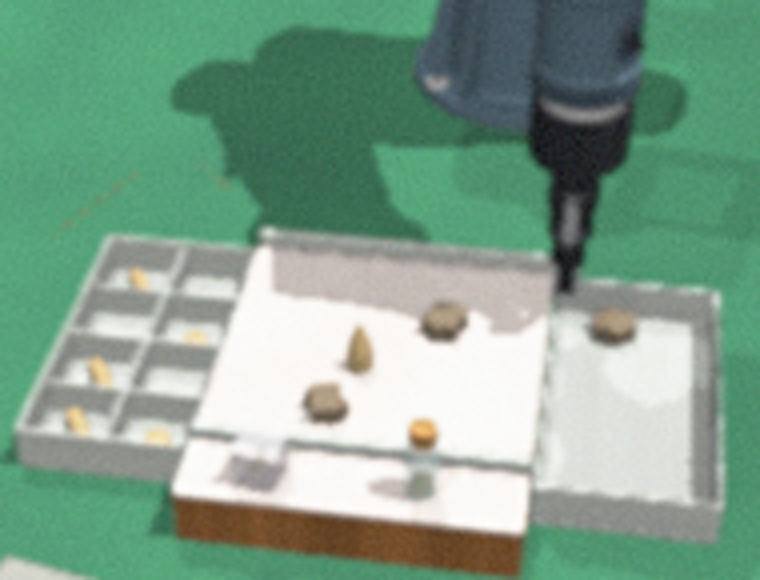

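```bash
python3 -m handwheel '[[[-4,0,0,0],[-2,0,1,0],[0,2,4,0],[0,2,4,0],[0,2.2,3.7,0],[0,0,0,0],[3,0,0,0],[2,0,0,0],[0,0,0,0]]]' |egrep 'tcp|force'; 
python3 go.py -28 0 .012;python3 look.py s11 t
```

```text
tcp_pos: [0.4899, 0.0299, 0.0203]
force: [0.4, 0.3, 0.0]
t 11.8 local now [-30.5   2.4] z 0.0203 target [0.493 0.028 0.012]
tool shift cm [0.83 0.26 0.24] tool y in world [ 0.982  0.187 -0.004] tool z [ 0.187 -0.982 -0.002] x [-0.005  0.001 -1.   ]
tool-z to board y: turn about tool x 3.1398  or -0.0018 q6 -0.37 F [0.4 0.3 0. ] w -0.0
11.9 [-28.4   1.6] [0.49211002 0.02946952 0.02227323] [0.38669337 0.5267356  0.46308628]
```

View pics/s11.png

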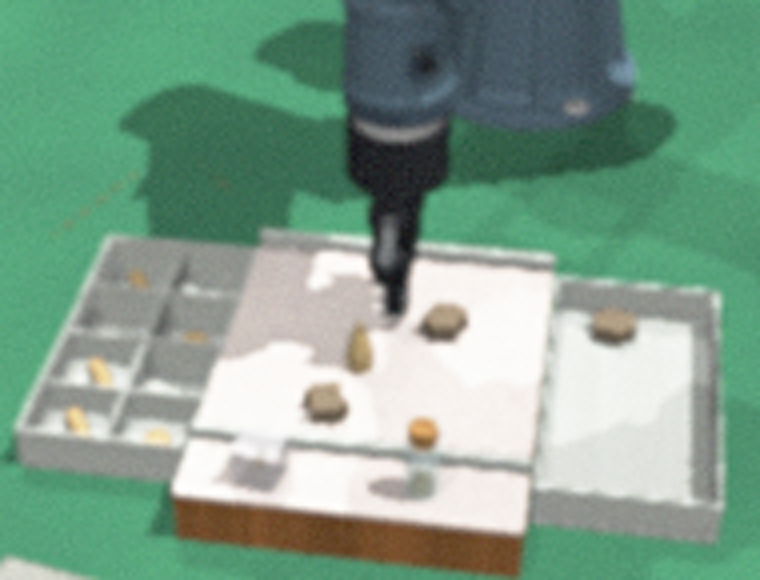

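View pics/s11t.png

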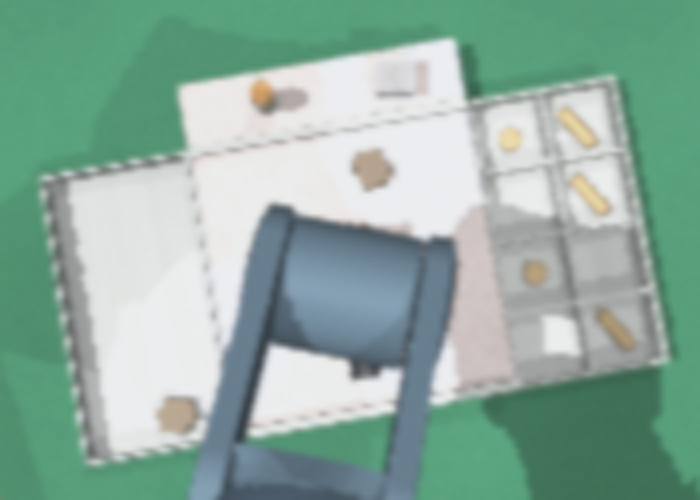

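```bash
python3 -m handwheel '[[[0.6,0,0,0],[0.4,0,0,0],[0,0,-1,0],[0,0,-1,0],[0,0,-1,0],[0,0,-1,0],[0,0,-1,0]]]' |egrep 'tcp|force'; 
python3 look.py s12
```

```text
tcp_pos: [0.4829, 0.079, 0.012]
force: [-0.5, 0.2, 0.1]
12.825 [-28.4  52.9] [0.4824237  0.07992306 0.01186418] [-0.88385187  0.88720802 -0.26432466]
```

View pics/s12.png

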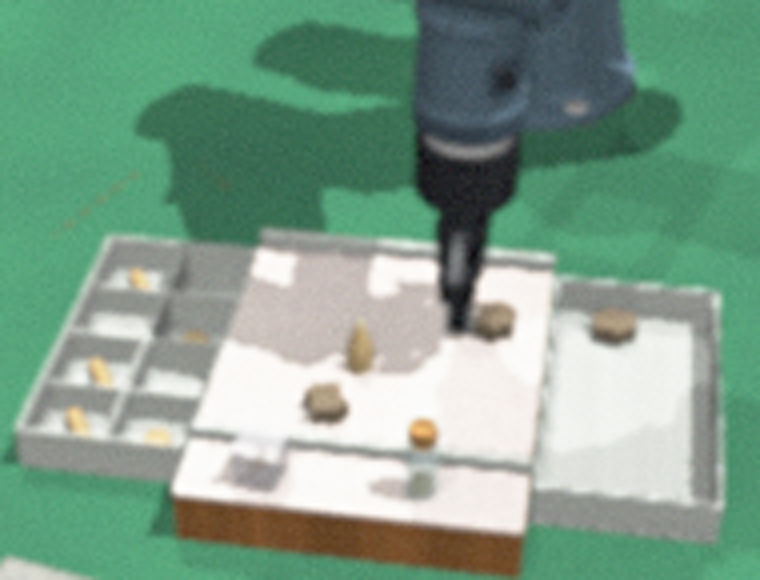

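```bash
python3 -m handwheel '[[[0,0,1,0],[0,-0.9,0,0],[0,0,-1,0],[0,0,-1,0],[0,0,-1,0],[0,0,-1,0]]]' |egrep 'tcp|force'; 
python3 look.py s13
```

```text
tcp_pos: [0.4684, 0.1069, 0.0119]
force: [0.1, -0.0, -0.2]
13.625 [-37.3  83. ] [0.46801593 0.10780333 0.01186023] [0.18504644 0.81920294 0.03288305]
```

View pics/s13.png

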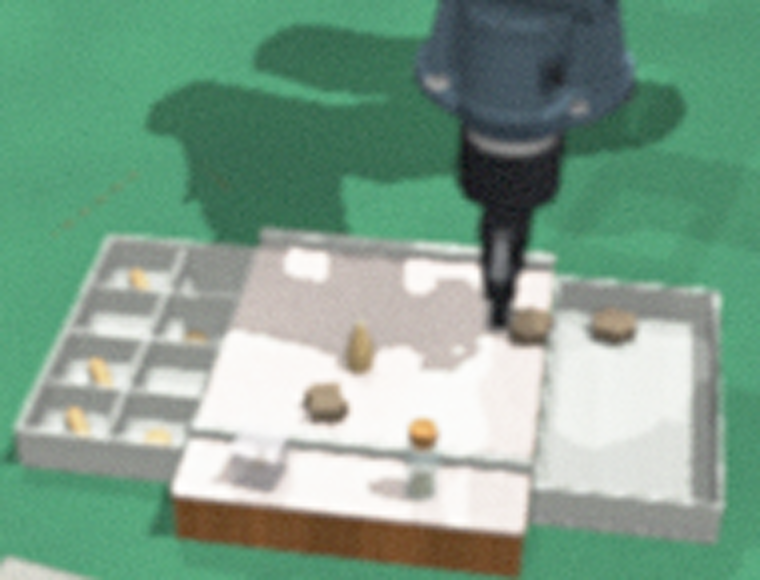

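```bash
python3 -m handwheel '[[[0,0,-1,0],[0,0,-1,0],[0,0,-1,0],[0,0,-1,0],[0,0,-1,0],[0,0,0,0]]]' |egrep 'tcp|force'; 
python3 look.py s14
```

```text
tcp_pos: [0.4589, 0.1558, 0.0119]
force: [-0.3, -0.5, 0.1]
14.425 [-37.1 131.5] [0.45907585 0.15544193 0.01186069] [-0.17592098  0.09556583 -0.86693017]
```

View pics/s14.png

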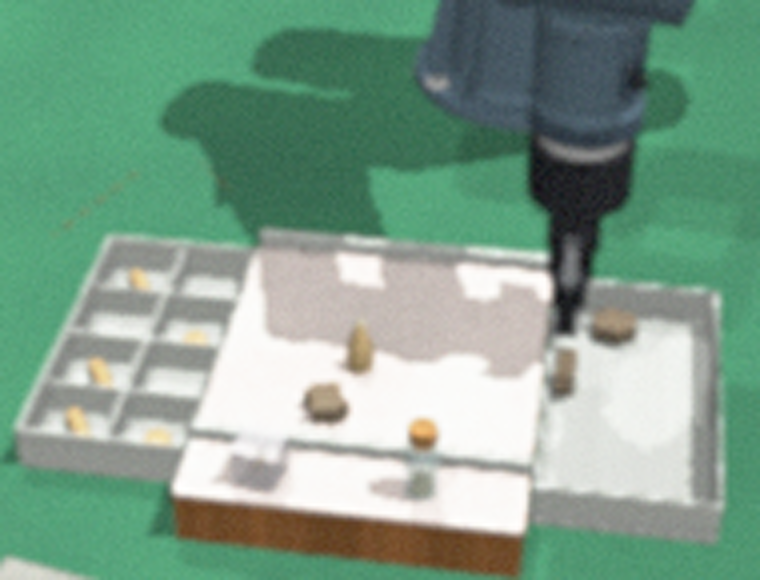

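```bash
python3 -m handwheel '[[[-4,0,0,0],[-4,0,0,0],[0,1.3,4,0],[0,2.5,4,0],[0,2.5,4,0],[0,2.5,4,0],[0,2.5,4.1,0],[0,0,0,0],[0,0,0,0]]]' |egrep 'tcp|force'; 
python3 go.py 76 -72 .03;python3 look.py s15 t
```

```text
tcp_pos: [0.607, -0.0212, 0.0913]
force: [0.0, 0.4, -0.4]
t 15.55 local now [ 74.8 -69.9] z 0.0913 target [ 0.609 -0.023  0.03 ]
tool shift cm [6.13 0.13 0.21] tool y in world [ 0.983  0.186 -0.001] tool z [ 0.186 -0.983 -0.001] x [-0.001  0.001 -1.   ]
tool-z to board y: turn about tool x 3.1388  or -0.0028 q6 -0.418 F [ 0.   0.4 -0.4] w -0.0
15.65 [ 74.8 -69. ] [ 0.60676531 -0.02037727  0.09157694] [0.25483645 0.68104987 0.0373175 ]
```

View pics/s15.png

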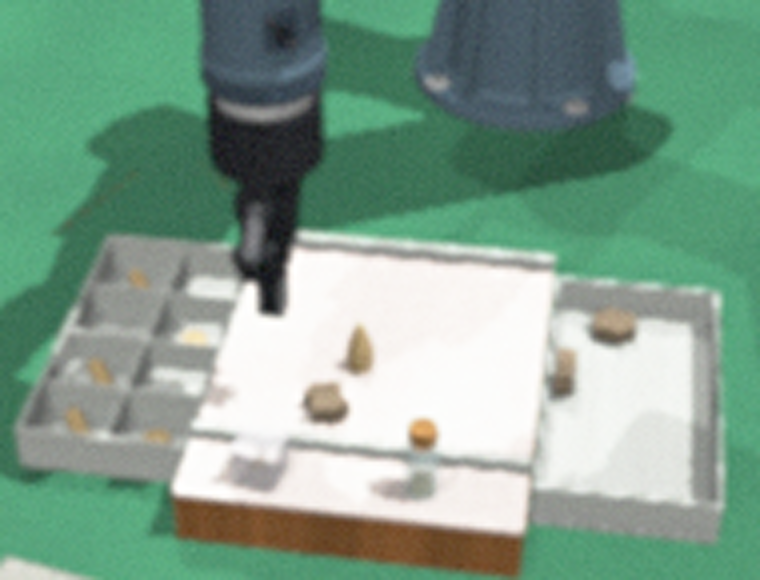

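View pics/s15t.png

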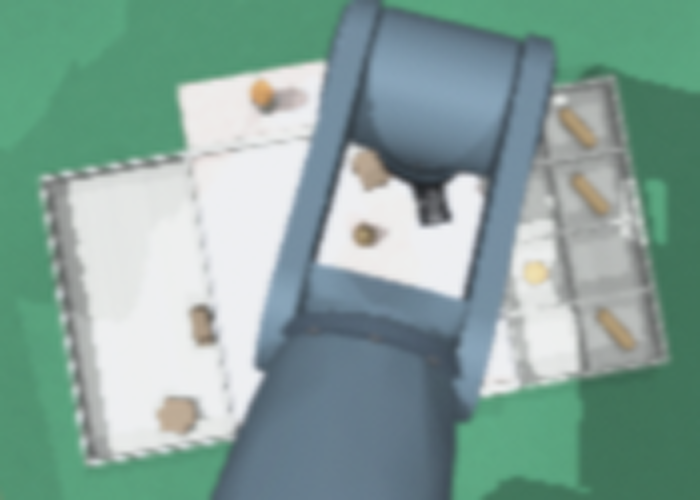

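```bash
python3 -m handwheel '[[[3,0.1,0.2,0],[3,0,0,0],[1.2,0,0,0],[0.7,0,0,0],[0,0,0,0],[0,0,-1,0],[0,0,-1,0],[0,0,-1,0],[0,0,-1,0],[0,0,-1,0]]]' |egrep 'tcp|force'; 
python3 look.py s16
```

```text
tcp_pos: [0.5996, 0.0269, 0.0129]
force: [0.4, -0.7, 0.2]
16.95 [ 76.5 -20. ] [0.59915054 0.02814157 0.01279012] [-0.39436597  1.93308328 -0.21685715]
```

View pics/s16.png

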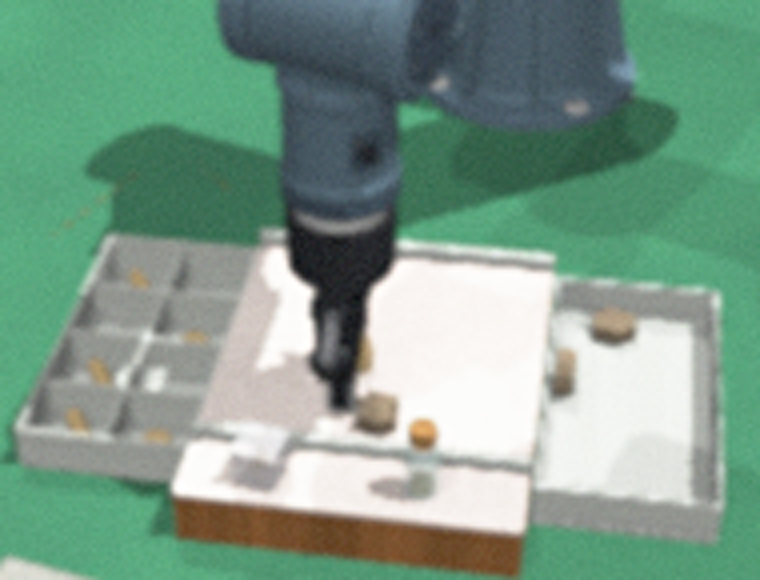

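```bash
python3 -m handwheel '[[[0,0,1,0],[0,0.7,0,0],[0,0,-1,0],[0,0,-1,0],[0,0,-1,0],[0,0,-1,0],[0,0,-1,0]]]' |egrep 'tcp|force'; 
python3 look.py s17
```

```text
tcp_pos: [0.5989, 0.0676, 0.0129]
force: [-0.1, 0.5, -0.2]
17.875 [83.6 20.1] [0.59857611 0.06878025 0.01284929] [-0.36820994  0.67277396 -0.65397618]
```

View pics/s17.png

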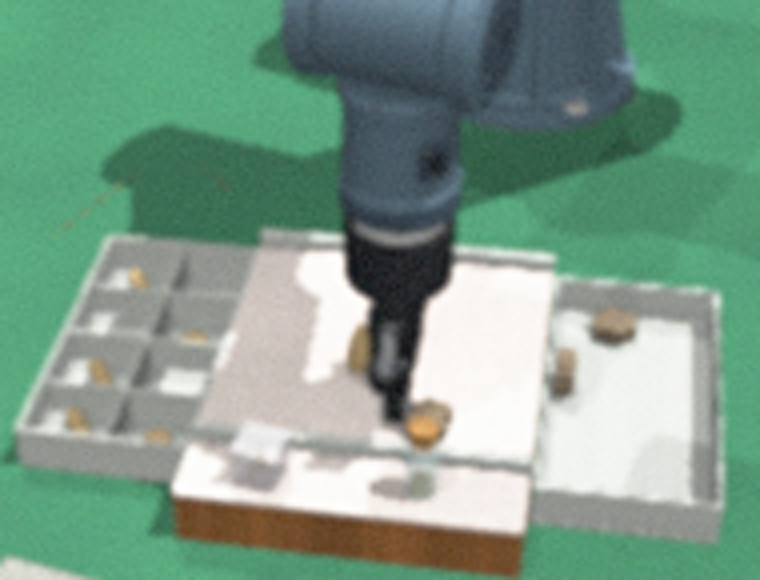

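```bash
python3 -m handwheel '[[[0,0,-1,0],[0,0,-1,0],[0,0,-1,0],[0,0,-1,0]]]' |egrep 'tcp|force'; 
python3 look.py s18
```

```text
tcp_pos: [0.5915, 0.1067, 0.0129]
force: [-0.2, -0.3, 0.4]
18.425 [83.7 59.8] [0.59115173 0.107846   0.01283167] [-0.55203064  1.19131662  0.14405299]
```

View pics/s18.png

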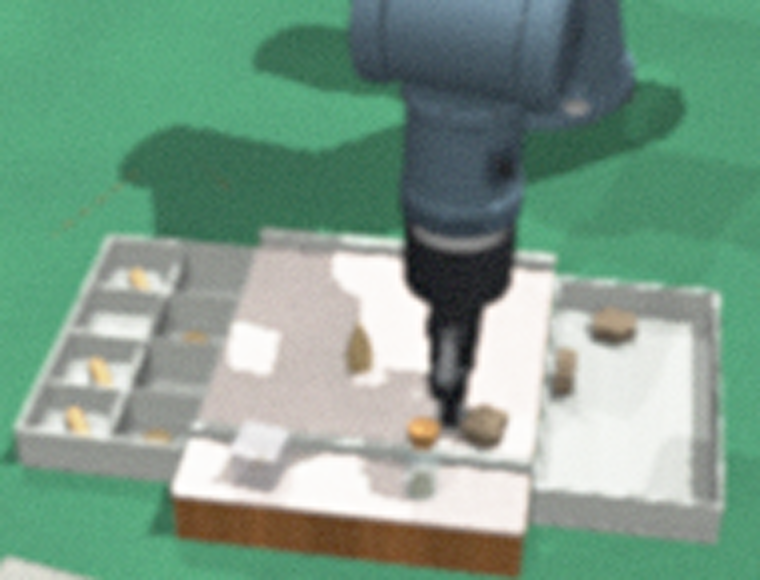

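```bash
python3 -m handwheel '[[[0,0,1,0],[0,0.6,0,0],[0,0,-1,0],[0,0,-1,0],[0,0,-1,0],[0,0,-1,0]]]' |egrep 'tcp|force'; 
python3 look.py s19
```

```text
tcp_pos: [0.5916, 0.1376, 0.0129]
force: [-0.4, -0.1, 0.2]
19.225 [89.6 90.1] [0.59126226 0.1387194  0.01282821] [-0.29636879  1.72196075  0.28165778]
```

View pics/s19.png

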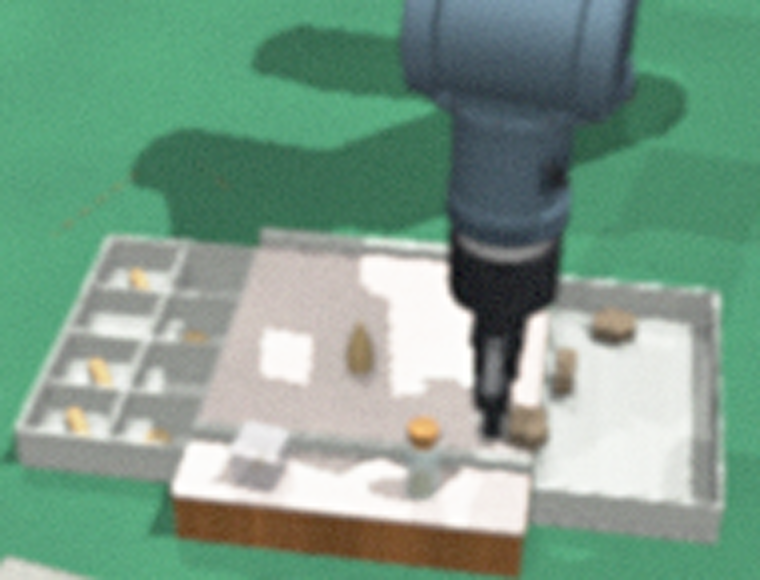

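```bash
python3 -m handwheel '[[[0,0,-1.2,0],[0,0,-1.2,0],[0,0,-1.2,0],[0,0,-1,0],[0,0,0,0],[0,0,0,0]]]' |egrep 'tcp|force'; 
python3 look.py s20
```

```text
tcp_pos: [0.5834, 0.1817, 0.0129]
force: [0.5, -0.8, -0.6]
20.025 [ 90.  133.6] [0.58347016 0.18151302 0.01289457] [-0.65996421 -0.01496708  0.05534686]
```

View pics/s20.png

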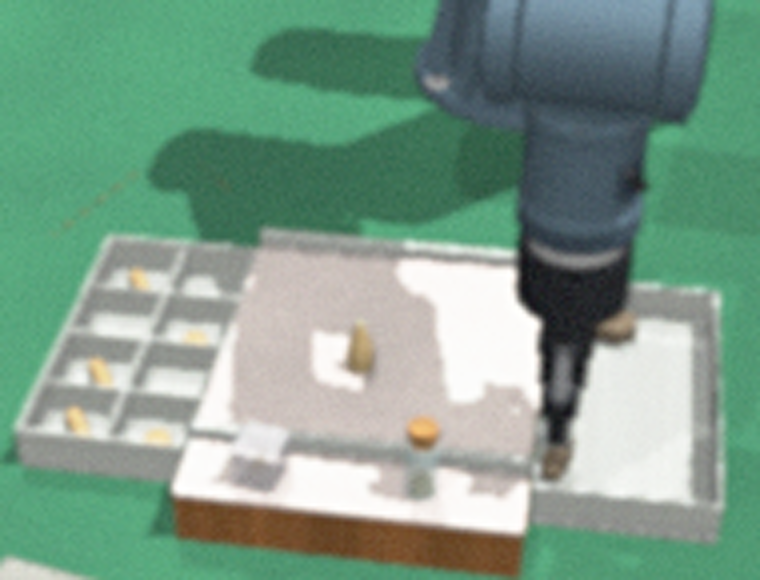

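```bash
python3 -m handwheel '[[[-2,0,0,0],[-4,0,0,0],[-5,0,0,0],[-5,0,0,0],[0,-4,0,0],[0,-5,0,0],[0,-5,0,0],[0,-5,0,0],[0,-5,0,0],[0,0,0,0]]]' |egrep 'tcp|force'; 
python3 look.py s21 t
```

```text
tcp_pos: [0.3453, 0.1367, 0.1737]
force: [1.2, -0.6, -0.5]
21.375 [-149.   134.1] [0.34860802 0.13686154 0.17454772] [ 0.93332957 -0.39662077  0.56545892]
```

View pics/s21.png

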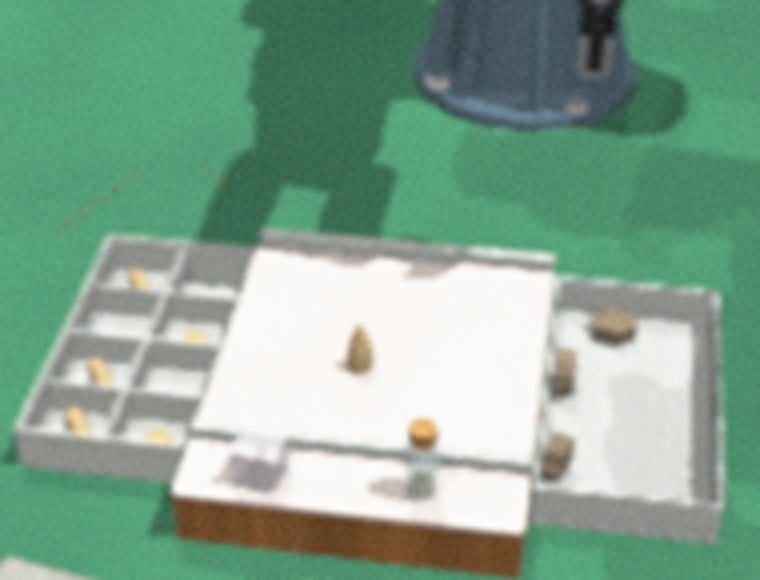

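View pics/s21t.png

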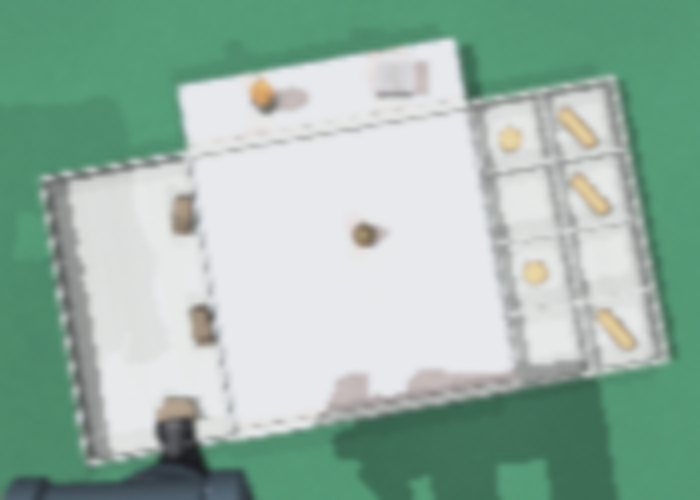

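```bash
python3 - <<'E'
from fit import *
p=(.5203,.0333,.190)
for n,k,uv in(('top','A',(183,214)),('top','B',(203,325)),('scene','A',(557,455-200)),('scene','B',(565,372-200)),('scene','C',(614,325-200)),('top','tooth',(366,235))):
    w=ray(n,c(*uv,n),.02);print(n,k,np.round(L(p,w)*1000))
E
python3 - <<'E'
import cv2,numpy as np
from cell import arm
im=arm.read_camera('scene');a=im[170:245,300:375]
cv2.imwrite('pics/z.png',cv2.resize(a,None,fx=8,fy=8,interpolation=cv2.INTER_CUBIC))
# differences outside
b=cv2.imread('pics/scene0.png');d=cv2.absdiff(cv2.GaussianBlur(im,(5,5),0),cv2.GaussianBlur(b,(5,5),0)).max(2)
cv2.imwrite('pics/full.png',np.hstack([im,cv2.merge([d*3]*3)])[:, :800])
cv2.imwrite('pics/topfull.png',arm.read_camera('top'))
E
```

```text
top A [ 72. 138.]
top B [-26. 137.]
scene A [ 74. 137.]
scene B [-21. 137.]
scene C [-87. 172.]
top tooth [ 26. -16.]
```

View pics/z.png

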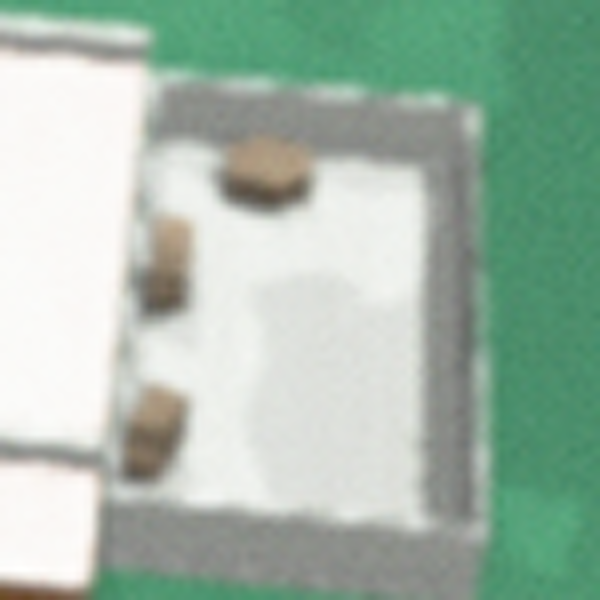

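View pics/topfull.png

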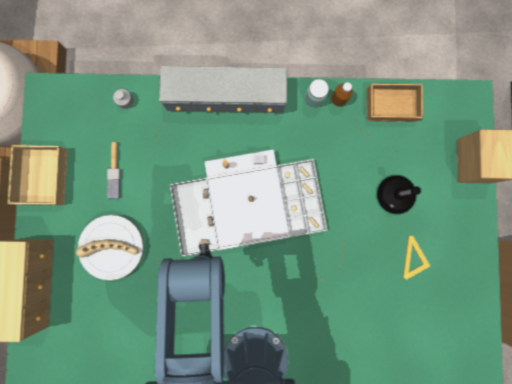

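```bash
python3 - <<'E'
from cell import arm
print(arm.close_job(), arm.observe()['time_s'])
E
```

```text
the job is handed in; nothing more can be done
the job is handed in; nothing more can be done
```

All three stone chips are now in the plain tray. I swept them one at a time with the shut fingertips, re-centring behind each chip whenever it drifted sideways, and handed the job in at about 21.6 s.

**Last pictures, both cameras:**
- **Chips:** one lies flat in the tray. The other two stand on edge just inside the tray wall next to the board, about 12 mm in from the wall's inner face. They stayed put from when they dropped until the last picture.
- **Everything else:** the tooth stands where it was measured at the start, within about 3 mm. By eye, the fossils, cube, tube, jaw, brush and set square look unmoved, and the arm is lifted clear.

**Check that disagreed:** the reported tool height read about 33–37 mm lower than where both cameras showed the fingertips. It read below the board's top with no contact force. I set the pushing height from the pictures and the force reading instead. The force stayed under about 3 N in every reading I took.

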